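Fit a filter and hold a lamp shutter half open

ROBOT

A 6-joint arm with a two-finger parallel gripper is mounted at the origin on the work surface. World frame = base frame: x ahead of the robot, y to its left, z up, the work surface at z = 0. Lengths are in mm, angles in rad, forces in N, time in s.
With the tool pointing down it reaches from about 300 to 950 mm from the base axis. Payload 3.1 kg.
Tool frame: the origin (TCP) lies midway between the tips of the shut fingers; the grasp point (between the pads) lies ctrl.grip_point_offset behind it (ctrl.grip_point_offset is the distance from the TCP to the grasp point, in mm); z points along the fingers, y is the line along which they close (so a half turn about z gives the same grasp; the last joint's range is limited). The gripper opens to 85 mm and grips with 20 to 120 N. Pads are 22 mm wide; open, the fingers measure 114 mm over their backs; the gripper's body (76 mm by 85 mm) begins 54 mm behind the grasp point. The pads swing forward as they close: fully open they stand 13 mm farther back than shut.
Start: joints at [1.197, 0.308, 1.634, -0, 1.2, -0.07], TCP at [186.994, 596.377, 231.272] pointing down, gripper open.
Joint ranges: [-3.06, 3.06], [-0.79, 1.96], [0.05, 2.63], [-1.19, 4.34], [0.05, 2.64], [-2.94, 2.94]. Speed limits (rad/s): [2.79, 2.79, 3.14, 3.14, 3.14, 3.14].

INTERFACE

Orientations are given as a unit quaternion [w, x, y, z].
In Python, from rig import ctrl gives the robot as it stands.
- The arm moves only by the tool apply_moves, never from a script. Its argument "series" is a list of rows, each an object of numbers: "dx", "dy", "dz": the shift along the tool's x, y, z in cm; "ax", "ay", "az": the turn, a rotation vector about the tool's x, y, z in rad; "claw": the opening, from 0 (shut) to 1 (fully open). In form: [{"dx": .., "dy": .., "dz": .., "ax": .., "ay": .., "az": .., "claw": ..}, ...]. A call has 1 to 5 rows; each row is the pose to reach, as a shift and turn from the pose commanded when the call began, along the tool's axes at that moment; what a row does not reach only later rows make up. A row lasts 1/12 s, in which the tool goes at most 41.7 mm and 7.16 degrees, less where a joint would pass 70% of its speed; a pose out of reach is approached as far as the arm can. A call with a gripper value outside its range is refused whole. The fingers move at their own pace and stop on an object; "newtons" is the grip in N (left out, the last holds). Time passes only in rows, so rows that repeat a pose let the fingers close. It gives the time, the measured TCP pose, the force, the opening and the grip force at its end, in the units of the state.
- ctrl.read_state(): the state, without advancing time (a new reading comes with each control period).
- ctrl.snapshot(name): name is "scene" or "top" or "wrist"; returns a dict with "img" (480x640x3 uint8, blue, green, red), "fx", "fy", "cx", "cy" (pixels), "R" (3x3) and "t" (3): a world point X has camera coordinates R X + t. Camera axes: x right, y down, z forward; pixel columns grow to the right and rows downward; lengths in mm; the calibration is good to about 2 mm. A picture is of the moment at which its call begins. There is no depth.
- ctrl.job_done(): hands the job in; it is judged then, once.
The state is a dict: "time_s": time; "qpos": joint angles; "qd": joint speeds; "joint_torque": joint torques, N m; "tool_pos": TCP position; "tool_rot": TCP orientation; "contact_force": force on the tool from outside, world axes, zero at the start; "ft_torque": the same for the moment, N m; "width": finger opening in mm; "grasp_force": force on a finger pad.
Only numpy, scipy, OpenCV 4.12 (cv2) and the standard library are available. Lean on these libraries where they do the work, as an engineer would, in place of code of your own. Each camera call takes 0.05 s, during which the arm holds its last target. There are 200 camera calls.

TASK

Take the blue filter out of the cream tray, lay it flat in the square seat on top of the dark grey lamp box, inside the rim, and let go of it. Only then slide the lamp's sprung shutter by its orange tab to half of its travel, where the tab is level with the long white marks, and finish while holding it there with the gripper. Never open the shutter without the blue filter seated, and leave the other filters and the glassware where they are.

Things in the scene. Friction and masses are not known exactly. Their poses are not given: they have to be found in the camera images.
- filter_blue: The blue filter: a 66 x 66 mm square black frame, 6 mm thick, around blue glass, with a blue bridge handle over its middle: a bar 64 mm long (along the filter's own x), 10 mm wide (y), from 26 to 38 mm above the underside, on two posts at the bar's ends. Origin: centre of the underside, z up. Mass 50 to 100 g. It lies in one of the three places of the cream tray.
- filter_amber: The amber filter, same shape as the blue one (66 x 66 mm, bar top 38 mm up), with a yellow handle; leave it. Origin: centre of its underside.
- filter_red: The red filter, same shape as the blue one (66 x 66 mm, bar top 38 mm up), with a red handle; leave it. Origin: centre of its underside.
- tray: Fixed cream tray, 119 mm (x) by 304 mm (y), rim 14 mm high, floor 4 mm thick. The three filters lie flat on its floor side by side along its y, about 92 mm apart. Origin: centre of its underside.
- lamp: Fixed dark grey lamp box, 120 mm (x) by 220 mm (y), top face 70 mm above the table. Origin: centre of its underside, z up. The filter seat is towards its -y end; the shutter with its orange tab slides along its +y. White marks 24 mm long on the top face, either side of the tab's path at y = +45 mm, show where the tab's middle stands at half travel; short yellow marks show the closed (y = +20 mm) and fully open (y = +70 mm) places.
- seat (a point): Centre of the filter seat, at the height on which the filter's underside rests, 76.5 mm above the table; axes as the lamp box. The seat is a 72 x 72 mm recess (3 mm play each side of a filter) inside a rim 4 mm wide and 7 mm high, its sides along the lamp box's x and y; the handle bar may lie along either. A lit 44 mm window under it is covered by the shutter blade.
- tab: The shutter's upright orange tab: 30 mm along the lamp box's x, 10 mm along its y (the sliding direction), 50 mm tall. Origin: centre of its lower end, 74.5 mm above the table; its top is 124.5 mm above the table. It can be pinched from above over its 10 mm thickness. It is one piece with the shutter's steel blade, which runs level from its foot under the filter seat. When the shutter is closed it stands 85 mm from the seat's centre.
- shutter (a joint): Travel of the shutter in m: 0 closed (sprung shut), 0.05 fully open; grows as the tab moves along the lamp box's +y. The spring pulls it shut with about 3 N when closed, 6.8 N at half travel (0.025), 10.5 N fully open; it closes by itself when let go.
- beaker: Loose glass beaker, 70 mm across, 95 mm tall, beyond the work area; leave it. Origin: centre of its underside.
- reagent: Loose amber bottle with black cap, 60 mm across, 130 mm tall; leave it. Origin: centre of its underside.
- basin: Loose white evaporating basin, 100 mm across, 35 mm tall; leave it. Origin: centre of its underside.
Things that resemble listed ones, but are neither listed nor needed, are in the scene too. What is shaped like the filter_blue but green or turquoise is not meant.

How it is judged:
By the outcome, as a careful person would: the job done as asked, in the order asked, and still so for the second after the job is handed in, while the arm keeps its last pose, push and grip.
It also fails if it takes over 51 s, if anything falls off the work surface, if the arm or the gripper's body presses on something with over 40 N, if the wrist force passes 120 N, or if a joint passes its speed limit or range.

## Working session

There is one attempt and no reset: what is moved stays moved. The work goes in short steps, Python scripts to look and compute and a tool call to move; the robot and the scene stay as the last step left them, time stands still between calls to the robot, and variables do not carry over. Pictures are saved under pics/ and viewed, at most 10 in all, crops included, and the job is handed in when it is done.

Besides the shell and the picture viewer there is one more tool, called after ">>>" as a command line: name --argument value ..., lists and objects as JSON in quotes. apply_moves: Moves the arm, as the interface text tells. Its arguments: {"type":"object","properties":{"series":{"type":"array"},"newtons":{"type":"number"}},"required":["series"]}

```bash
mkdir -p pics; python3 - <<'E'
from rig import ctrl
import cv2,numpy as np
s=ctrl.read_state();print(s['time_s'],s['tool_pos'],s['tool_rot'],s['width'],ctrl.grip_point_offset)
for n in("scene","top"):
    d=ctrl.snapshot(n);cv2.imwrite(f"pics/{n}0.png",d['img']);np.savez(f"{n}0.npz",**d)
E
```

```text
0.0 [186.67663666 595.63051159 230.07250598] [-2.40213582e-04  1.51277490e-01  9.88490696e-01 -1.09845707e-03] 85.15401025950597 18.700000000000003
```

View pics/top0.png

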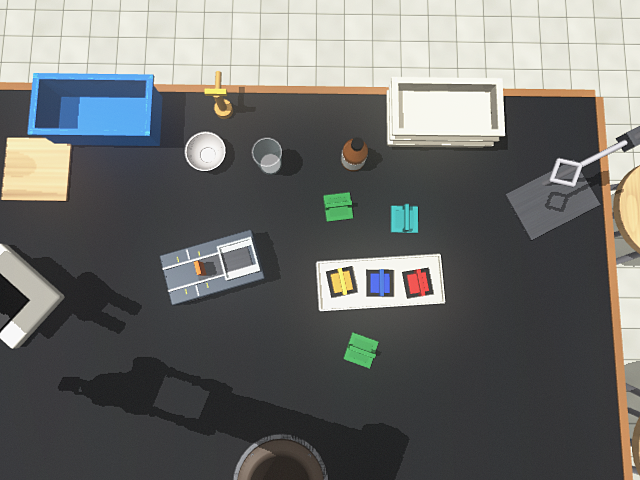

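View pics/scene0.png

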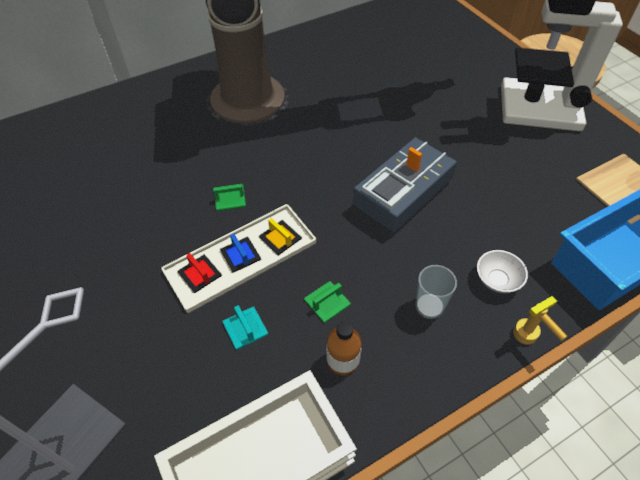

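The top view shows the blue filter at px (380,283), the seat at (239,258) and the tab at (200,268). The scene view has the same items at (240,252), (388,186) and (414,158). Next I'll turn these into positions.

```bash
cat > h.py <<'E'
import cv2,numpy as np
def ray(d,px,z):
    px=np.atleast_2d(np.asarray(px,float));R=d['R'];C=-R.T@d['t']
    v=np.c_[(px[:,0]-d['cx'])/d['fx'],(px[:,1]-d['cy'])/d['fy'],np.ones(len(px))]@R
    return C+v*((z-C[2])/v[:,2])[:,None]
def proj(d,X):
    c=np.atleast_2d(X)@d['R'].T+d['t'];return np.c_[c[:,0]/c[:,2]*d['fx']+d['cx'],c[:,1]/c[:,2]*d['fy']+d['cy']]
def blobs(d,lo,hi,amin=20):
    m=cv2.inRange(cv2.cvtColor(d['img'],cv2.COLOR_BGR2HSV),np.array(lo),np.array(hi))
    cs,_=cv2.findContours(m,cv2.RETR_EXTERNAL,cv2.CHAIN_APPROX_NONE)
    return sorted([c[:,0,:] for c in cs if cv2.contourArea(c)>amin],key=lambda c:-cv2.contourArea(c))
def rect(d,c,z):
    p=ray(d,c,z)[:,:2].astype(np.float32);(x,y),wh,a=cv2.minAreaRect(p)
    return [round(float(v),1) for v in (x,y,*wh,a)]
BLUE=((110,150,60),(130,255,255));ORANGE=((5,180,100),(16,255,255));WHITE=((0,0,150),(179,60,255))
E
python3 - <<'E'
from h import *
for n in("top","scene"):
    d=dict(np.load(n+"0.npz"));print(n,"cam",-d['R'].T@d['t'])
    for nm,c,z in(("blue",BLUE,42),("or",ORANGE,124.5),("white",WHITE,83),("whitetray",WHITE,14)):
        for b in blobs(d,*c)[:9]:
            x,y,w,h=cv2.boundingRect(b.reshape(-1,1,2))
            r=rect(d,b,z)
            if max(r[2:4])<340: print(nm,(x,y,w,h),r)
E
```

```text
top cam [ 420.75202707  -72.20363049 1121.43798463]
blue (379, 270, 11, 26) [461.6, -239.1, 58.8, 22.9, 1.7]
blue (371, 274, 8, 19) [460.1, -215.9, 16.5, 42.4, 89.5]
white (316, 254, 129, 57) [461.2, -222.8, 112.6, 285.6, 4.0]
white (161, 236, 99, 68) [492.5, 161.4, 112.1, 211.0, 17.0]
white (0, 244, 59, 105) [424.9, 614.5, 186.8, 150.3, 50.1]
white (616, 258, 24, 108) [401.3, -781.9, 52.8, 243.0, 85.1]
white (185, 132, 41, 39) [763.8, 184.4, 92.1, 93.8, 0.6]
white (260, 139, 22, 34) [750.8, 24.8, 45.4, 79.3, 66.5]
white (7, 142, 63, 8) [772.8, 574.2, 17.0, 144.7, 0.6]
white (627, 392, 13, 19) [203.9, -778.3, 26.6, 36.6, 85.1]
whitetray (316, 254, 129, 57) [463.9, -232.8, 120.1, 304.6, 4.0]
whitetray (161, 236, 99, 68) [497.3, 177.0, 119.5, 225.0, 17.0]
whitetray (0, 244, 59, 105) [425.2, 660.1, 199.2, 160.3, 50.1]
whitetray (616, 258, 24, 108) [400.0, -829.1, 56.3, 259.1, 85.1]
whitetray (185, 132, 41, 39) [786.6, 201.5, 98.2, 100.0, 0.6]
whitetray (260, 139, 22, 34) [772.7, 31.2, 48.4, 84.5, 66.5]
whitetray (7, 142, 63, 8) [796.2, 617.1, 18.1, 154.3, 0.6]
whitetray (627, 392, 13, 1
[... 599 characters left out ...]
, 93.8, 92.0, 59.8]
white (0, 287, 83, 81) [468.0, -612.7, 77.6, 172.2, 12.2]
white (362, 153, 83, 53) [495.4, 158.8, 81.8, 201.9, 16.9]
white (418, 294, 24, 22) [789.3, 2.8, 42.2, 43.1, 59.8]
whitetray (154, 370, 203, 110) [848.0, -377.2, 292.6, 172.5, 90.0]
whitetray (162, 204, 154, 106) [464.8, -232.6, 121.1, 305.5, 4.0]
whitetray (504, 77, 82, 48) [417.4, 669.2, 200.6, 164.3, 50.2]
whitetray (596, 42, 44, 76) [445.1, 921.7, 110.0, 328.5, 40.2]
whitetray (477, 250, 51, 42) [773.1, 211.2, 101.5, 99.5, 59.8]
whitetray (0, 287, 83, 81) [415.7, -630.2, 83.9, 186.3, 12.2]
whitetray (362, 153, 83, 53) [445.3, 204.3, 88.5, 218.4, 16.9]
whitetray (418, 294, 24, 22) [763.3, 35.6, 45.6, 46.6, 59.8]
```

```bash
cat > p.py <<'E'
import sys,numpy as np
from scipy.spatial.transform import Rotation as Ro
from rig import ctrl
def plan(x,y,z,yaw):
    """shift (cm) and turn to put TCP at x,y,z pointing down, tool y at angle yaw (deg, mod 180)"""
    s=ctrl.read_state();q=s['tool_rot'];R=Ro.from_quat([q[1],q[2],q[3],q[0]])
    cur=np.degrees(np.arctan2(*R.as_matrix()[1::-1,1]));dy=(yaw-cur+90)%180-90
    a=np.radians(cur+dy);Y=np.array([np.cos(a),np.sin(a),0]);Z=np.array([0,0,-1.]);X=np.cross(Y,Z)
    T=Ro.from_matrix(np.c_[X,Y,Z])
    print('t',round(s['time_s'],2),'tcp',np.round(s['tool_pos'],1),'yaw',round(cur,1),'w',round(s['width'],1),'d cm',np.round(R.inv().apply(np.array([x,y,z])-s['tool_pos'])/10,2),'rot',np.round((R.inv()*T).as_rotvec(),3))
if __name__=='__main__':plan(*map(float,sys.argv[1:5]))
E
python3 p.py 462 -236 180 94
```

```text
t 0.1 tcp [186.7 595.7 230.1] yaw 72.6 w 85.3 d cm [-51.15 -71.11   5.16] rot [-0.002 -0.001 -0.374]
```

>>> apply_moves --series '[{"dx": -51, "dy": -71, "dz": 0, "az": -0.37, "claw": 0.6}, {"dx": -51, "dy": -71, "dz": 0, "az": -0.37, "claw": 0.6}, {"dx": -51, "dy": -71, "dz": 0, "az": -0.37, "claw": 0.6}, {"dx": -51, "dy": -71, "dz": 0, "az": -0.37, "claw": 0.6}, {"dx": -51, "dy": -71, "dz": 0, "az": -0.37, "claw": 0.6}]' --newtons 40

```text
invalid input at $.series[0]: expected keys dx, dy, dz, ax, ay, az, claw
```

```bash
python3 p.py 462 -236 220 94
```

```text
t 0.1 tcp [186.7 595.7 230.1] yaw 72.6 w 85.3 d cm [-51.15 -71.12   1.16] rot [-0.002 -0.001 -0.374]
```

>>> apply_moves --series '[{"dx": -51, "dy": -71, "dz": 0, "ax": 0, "ay": 0, "az": -0.37, "claw": 0.6}, {"dx": -51, "dy": -71, "dz": 0, "ax": 0, "ay": 0, "az": -0.37, "claw": 0.6}, {"dx": -51, "dy": -71, "dz": 0, "ax": 0, "ay": 0, "az": -0.37, "claw": 0.6}, {"dx": -51, "dy": -71, "dz": 0, "ax": 0, "ay": 0, "az": -0.37, "claw": 0.6}, {"dx": -51, "dy": -71, "dz": 0, "ax": 0, "ay": 0, "az": -0.37, "claw": 0.6}]' --newtons 40

```text
time_s: 0.52
tool_pos: [252.2, 396.4, 230.6]
tool_rot: [-0.0, -0.034, 0.999, -0.001]
contact_force: [0.0, 0.0, -0.2]
width: 50.9
grasp_force: 0.0
```

```bash
python3 p.py 462 -236 220 94
```

```text
t 0.52 tcp [252.2 396.4 230.6] yaw 93.9 w 50.9 d cm [-16.67 -64.51   1.12] rot [-0.001 -0.001 -0.002]
```

>>> apply_moves --series '[{"dx": -21, "dy": -23, "dz": 0, "ax": 0, "ay": 0, "az": 0, "claw": 0.6}, {"dx": -21, "dy": -23, "dz": 0, "ax": 0, "ay": 0, "az": 0, "claw": 0.6}, {"dx": -21, "dy": -23, "dz": 0, "ax": 0, "ay": 0, "az": 0, "claw": 0.6}, {"dx": -21, "dy": -23, "dz": 0, "ax": 0, "ay": 0, "az": 0, "claw": 0.6}, {"dx": -21, "dy": -23, "dz": 0, "ax": 0, "ay": 0, "az": 0, "claw": 0.6}]'

```text
time_s: 0.93
tool_pos: [403.4, 252.6, 231.2]
tool_rot: [-0.0, -0.033, 0.999, 0.0]
contact_force: [0.3, 2.3, 0.7]
width: 51.3
grasp_force: 0.0
```

>>> apply_moves --series '[{"dx": -2.5, "dy": -2.5, "dz": 0, "ax": 0, "ay": 0, "az": 0, "claw": 0.6}, {"dx": -3, "dy": -3, "dz": -2, "ax": 0, "ay": 0, "az": 0, "claw": 0.6}, {"dx": -3, "dy": -3, "dz": -4, "ax": 0, "ay": 0, "az": 0, "claw": 0.6}, {"dx": -3, "dy": -3, "dz": -4, "ax": 0, "ay": 0, "az": 0, "claw": 0.6}]'

```text
time_s: 1.27
tool_pos: [437.5, 226.3, 274.8]
tool_rot: [0.003, -0.032, 0.999, 0.001]
contact_force: [0.3, -0.2, 0.9]
width: 51.4
grasp_force: 0.0
```

```bash
python3 p.py 462 -236 220 94;python3 - <<'E'
from rig import ctrl
import cv2,numpy as np
d=ctrl.snapshot("wrist");cv2.imwrite("pics/w1.png",d['img']);np.savez("w1.npz",**d);print(-d['R'].T@d['t'])
E
```

```text
t 1.27 tcp [437.5 226.3 274.8] yaw 93.7 w 51.4 d cm [  0.54 -46.31   5.38] rot [ 0.002  0.006 -0.006]
[361.07043796 219.72545735 416.9101206 ]
```

View pics/w1.png

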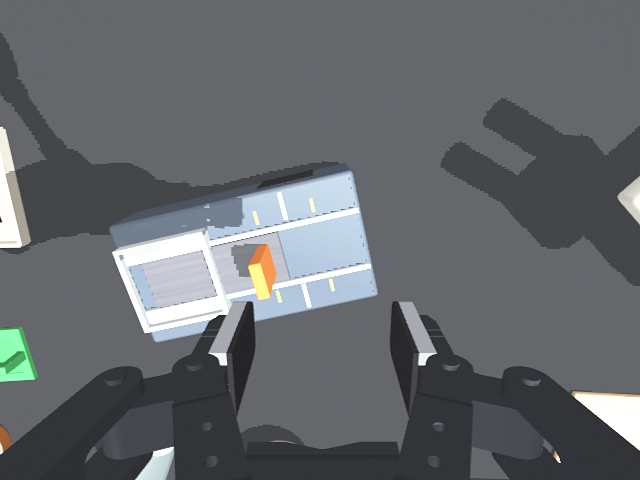

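The wrist view has the lamp whole: rim corners near (114,249), (207,229), (229,319), (146,332), white marks at (284,206) and (307,295), yellow marks at (256,218), (312,205), (279,297), (332,285), and the tab top at (262,282). I'll fit the lamp frame from the marks and corners.

```bash
python3 - <<'E'
from h import *
d=dict(np.load("w1.npz"));hsv=cv2.cvtColor(d['img'],cv2.COLOR_BGR2HSV)
def near(m,pts):
    n,l,st,ce=cv2.connectedComponentsWithStats(m);out=[]
    for p in pts:
        k=1+np.argmin(np.hypot(*(ce[1:]-p).T));out.append(ce[k]);print(p,np.round(ce[k],1),st[k])
    return np.array(out)
yl=near(cv2.inRange(hsv,(20,60,150),(35,255,255)),[(256,218),(312,205),(279,297),(332,285)])
wh=near(cv2.inRange(hsv,(0,0,225),(179,30,255)),[(284,206),(307,295)])
Y=ray(d,yl,70)[:,:2];W=ray(d,wh,70)[:,:2]
print(Y.round(1).tolist(),W.round(1).tolist())
m=(Y.mean(0)+W.mean(0))/2
v=(Y[1]-Y[0]+Y[3]-Y[2])/2;u=(Y[2]-Y[0]+Y[3]-Y[1]);print('mid45',Y.mean(0),W.mean(0),'yaw',np.degrees(np.arctan2(-v[0],v[1])),np.degrees(np.arctan2(u[1],u[0])),np.linalg.norm(v))
g=cv2.cvtColor(d['img'],cv2.COLOR_BGR2GRAY)
c=cv2.cornerSubPix(g,np.float32([(114,249),(207,229),(229,319),(146,332)]).reshape(-1,1,2),(4,4),(-1,-1),(3,30,.01))[:,0]
for z in(77,83.5):
    p=ray(d,c,z)[:,:2];print(z,c.round(1).tolist(),p.mean(0),[np.linalg.norm(p[i]-p[i-1]).round(1) for i in range(4)])
y=np.radians(17);ey=np.array([-np.sin(y),np.cos(y)]);print('seat pred',W.mean(0)-110*ey)
o=blobs(d,(20,120,150),(30,255,255),20)
t=[b for b in o if abs(b.mean(0)-[262,282]).max()<20]
for b in t:print('tabtop',b.mean(0),rect(d,b,124.5))
cv2.imwrite("pics/w1c.png",cv2.resize(d['img'][150:350,90:390],None,fx=2.6,fy=2.6,interpolation=cv2.INTER_CUBIC))
E
```

```text
(256, 218) [254. 211.] [254 211   1   1   1]
(312, 205) [254. 211.] [254 211   1   1   1]
(279, 297) [279.  296.5] [279 296   1   2   2]
(332, 285) [330. 279.] [330 279   1   1   1]
(284, 206) [281.9 205.5] [276 192  12  28 151]
(307, 295) [318.7 279.5] [272 263  99  45 658]
[[446.7, 166.6], [446.7, 166.6], [526.0, 190.6], [505.7, 236.3]] [[440.3, 190.4], [506.8, 226.0]]
mid45 [481.25268694 189.98548608] [473.56824892 208.21598196] yaw 23.94721575641477 34.10952301167098 24.988189820776274
77 [[111.30000305175781, 251.89999389648438], [207.0, 229.0], [229.0, 319.0], [144.1999969482422, 332.6000061035156]] [516.95543071  96.31978256] [np.float64(81.3), np.float64(87.5), np.float64(86.9), np.float64(80.9)]
83.5 [[111.30000305175781, 251.89999389648438], [207.0, 229.0], [229.0, 319.0], [144.1999969482422, 332.6000061035156]] [513.97448842  98.67963253] [np.float64(79.8), np.float64(85.8), np.float64(85.2), np.float64(79.4)]
seat pred [505.72913644 103.0224588 ]
```

View pics/w1c.png

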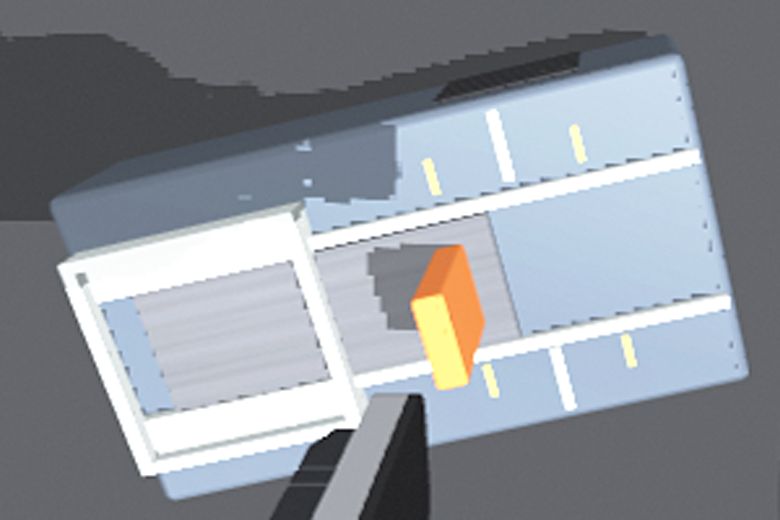

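>>> apply_moves --series '[{"dx": 0, "dy": -46, "dz": 0, "ax": 0, "ay": 0, "az": 0, "claw": 0.6}, {"dx": 0, "dy": -46, "dz": 0, "ax": 0, "ay": 0, "az": 0, "claw": 0.6}, {"dx": 0, "dy": -46, "dz": 0, "ax": 0, "ay": 0, "az": 0, "claw": 0.6}, {"dx": 0, "dy": -46, "dz": 0, "ax": 0, "ay": 0, "az": 0, "claw": 0.6}, {"dx": 0, "dy": -46, "dz": 0, "ax": 0, "ay": 0, "az": 0, "claw": 0.6}]'

```text
time_s: 1.73
tool_pos: [447.0, 17.6, 269.9]
tool_rot: [-0.001, -0.034, 0.999, 0.0]
contact_force: [0.8, -0.3, 0.6]
width: 51.1
grasp_force: 0.0
```

>>> apply_moves --series '[{"dx": 0, "dy": -24, "dz": 1, "ax": 0, "ay": 0, "az": 0, "claw": 0.6}, {"dx": 0, "dy": -24, "dz": 3, "ax": 0, "ay": 0, "az": 0, "claw": 0.6}, {"dx": 0, "dy": -24, "dz": 5, "ax": 0, "ay": 0, "az": 0, "claw": 0.6}, {"dx": 0, "dy": -24, "dz": 5, "ax": 0, "ay": 0, "az": 0, "claw": 0.6}, {"dx": 0, "dy": -24, "dz": 5, "ax": 0, "ay": 0, "az": 0, "claw": 0.6}]'

```text
time_s: 2.15
tool_pos: [460.9, -185.6, 229.5]
tool_rot: [-0.001, -0.034, 0.999, 0.0]
contact_force: [1.1, 0.3, -0.2]
width: 51.3
grasp_force: 0.0
```

>>> apply_moves --series '[{"dx": 0, "dy": -4, "dz": 0, "ax": 0, "ay": 0, "az": 0, "claw": 0.6}, {"dx": 0, "dy": -4, "dz": 0, "ax": 0, "ay": 0, "az": 0, "claw": 0.6}]'

```text
time_s: 2.32
tool_pos: [463.8, -229.9, 229.2]
tool_rot: [-0.001, -0.031, 1.0, -0.001]
contact_force: [0.8, 0.2, -0.6]
width: 51.1
grasp_force: 0.0
```

```bash
python3 p.py 462 -236 220 94;python3 - <<'E'
from rig import ctrl
import cv2,numpy as np
d=ctrl.snapshot("wrist");cv2.imwrite("pics/w2.png",d['img']);np.savez("w2.npz",**d);print(-d['R'].T@d['t'])
E
```

```text
t 2.32 tcp [ 463.8 -229.9  229.2] yaw 93.5 w 51.1 d cm [ 0.21 -0.6   0.92] rot [-0.003 -0.002 -0.008]
[ 388.39467593 -235.59929036  371.89265919]
```

View pics/w2.png

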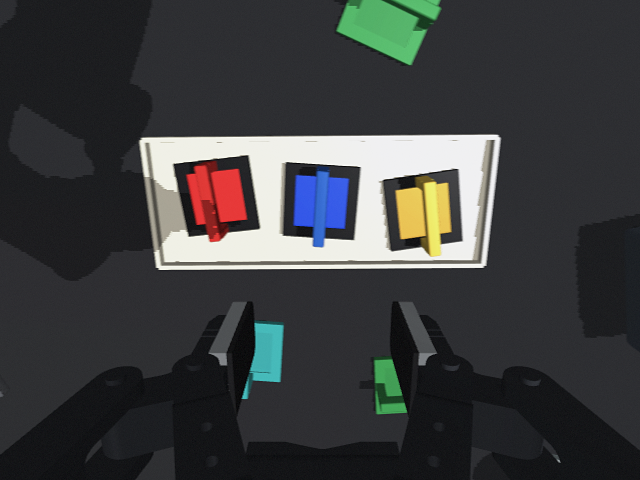

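The crop gives clear mark centres at (282.7,206.2), (306.2,295.8) and yellow (255.8,218.1), (312.3,205.4), (278.5,296.5), (331.9,284.6). In w2 the blue bar runs from (322,172) to (318,246), and the frame corners are (285,163), (360,168), (355,240), (283,237).

```bash
python3 - <<'E'
from h import *
d=dict(np.load("w1.npz"))
P=ray(d,[(255.8,218.1),(282.7,206.2),(312.3,205.4),(278.5,296.5),(306.2,295.8),(331.9,284.6)],70)[:,:2]
print(P.round(1).tolist());v=(P[2]-P[0]+P[5]-P[3])/2
u=P[3:].sum(0)-P[:3].sum(0)
print('mid',P.mean(0),'yaw',np.degrees(np.arctan2(-v[0],v[1])),np.degrees(np.arctan2(u[1],u[0])),np.linalg.norm(v))
y=np.radians(17);ex=np.array([np.cos(y),np.sin(y)]);ey=np.array([-np.sin(y),np.cos(y)]);c=P.mean(0)-45*ey
for k in(-65,):print('seat',c+k*ey,'tab closed',c+20*ey,'half',c+45*ey)
q=lambda a,b,z:[*(c+a*ex+b*ey),z]
print(proj(d,np.array([q(a,b,83.5) for a,b in((-40,-105),(-40,-25),(40,-25),(40,-105))])).round(0).tolist())
print('lamp corners',proj(d,np.array([q(-60,110,70),q(60,110,70),q(60,-110,70)])).round(0).tolist())
print('tabtop',proj(d,np.array([q(a,b,124.5) for a,b in((-15,15),(15,15),(15,25),(-15,25))])).round(0).tolist())
d=dict(np.load("w2.npz"))
f=ray(d,[(285,163),(360,168),(355,240),(283,237)],10)[:,:2];print('frame',f.mean(0),f.round(1).tolist())
b=ray(d,[(322,172),(318,246)],42)[:,:2];w=b[1]-b[0];print('bar',b.mean(0),np.linalg.norm(w),np.degrees(np.arctan2(w[1],w[0])))
for b in blobs(d,(105,120,120),(125,255,215)):
    print(rect(d,b,42),cv2.boundingRect(b.reshape(-1,1,2)))
E
```

```text
[[452.9, 168.2], [440.9, 191.1], [438.6, 216.4], [526.0, 190.1], [523.7, 215.5], [511.1, 238.4]]
mid [482.20043733 203.28730598] yaw 16.83580337293926 16.644005578529672 50.39457850619402
seat [514.36132485  98.09378282] tab closed [489.50972995 179.37968708] half [482.20043733 203.28730598]
[[112.0, 253.0], [201.0, 232.0], [230.0, 315.0], [146.0, 334.0]]
lamp corners [[352.0, 169.0], [380.0, 297.0], [154.0, 346.0]]
tabtop [[247.0, 266.0], [258.0, 301.0], [270.0, 299.0], [260.0, 264.0]]
frame [ 463.66392701 -233.67531833] [[430.4, -266.7], [430.7, -201.4], [496.2, -200.3], [497.4, -266.3]]
bar [ 462.88209865 -234.14642717] 61.88547035575129 0.3720949687670566
[462.5, -235.6, 18.2, 63.1, 86.2] (305, 171, 29, 76)
[456.4, -215.9, 6.3, 41.8, 89.7] (337, 178, 12, 51)
```

```bash
python3 p.py 463 -234.3 18 90.5
```

```text
t 2.37 tcp [ 463.6 -226.8  229.3] yaw 93.6 w 51.2 d cm [ 0.06 -0.76 21.13] rot [ 0.001 -0.002  0.053]
```

>>> apply_moves --series '[{"dx": 0, "dy": -0.7, "dz": 4, "ax": 0, "ay": 0, "az": 0.05, "claw": 0.6}, {"dx": 0, "dy": -0.7, "dz": 8, "ax": 0, "ay": 0, "az": 0.05, "claw": 0.6}, {"dx": 0, "dy": -0.7, "dz": 12, "ax": 0, "ay": 0, "az": 0.05, "claw": 0.6}, {"dx": 0, "dy": -0.7, "dz": 15, "ax": 0, "ay": 0, "az": 0.05, "claw": 0.6}, {"dx": 0, "dy": -0.7, "dz": 15, "ax": 0, "ay": 0, "az": 0.05, "claw": 0.6}]'

```text
time_s: 2.78
tool_pos: [458.6, -226.0, 73.9]
tool_rot: [-0.007, -0.009, 1.0, 0.005]
contact_force: [-2.4, 0.8, -0.9]
width: 51.4
grasp_force: 0.0
```

>>> apply_moves --series '[{"dx": 0, "dy": 0, "dz": 0, "ax": 0, "ay": 0, "az": 0, "claw": 0.6}, {"dx": 0, "dy": 0, "dz": 0, "ax": 0, "ay": 0, "az": 0, "claw": 0.6}]'

```text
time_s: 2.95
tool_pos: [466.1, -231.1, 82.5]
tool_rot: [0.001, -0.009, 1.0, -0.0]
contact_force: [1.3, 0.3, 0.2]
width: 51.4
grasp_force: 0.0
```

```bash
for i in 1 2; do python3 p.py 463 -234.3 18 90.5; done;python3 - <<'E'
from rig import ctrl
import cv2,numpy as np
d=ctrl.snapshot("wrist");cv2.imwrite("pics/w3.png",d['img']);np.savez("w3.npz",**d)
E
```

```text
t 2.95 tcp [ 466.1 -231.1   82.5] yaw 91.0 w 51.4 d cm [ 0.33 -0.31  6.45] rot [-0.001  0.002  0.009]
t 2.95 tcp [ 466.1 -231.1   82.5] yaw 91.0 w 51.4 d cm [ 0.33 -0.31  6.45] rot [-0.001  0.002  0.009]
```

View pics/w3.png

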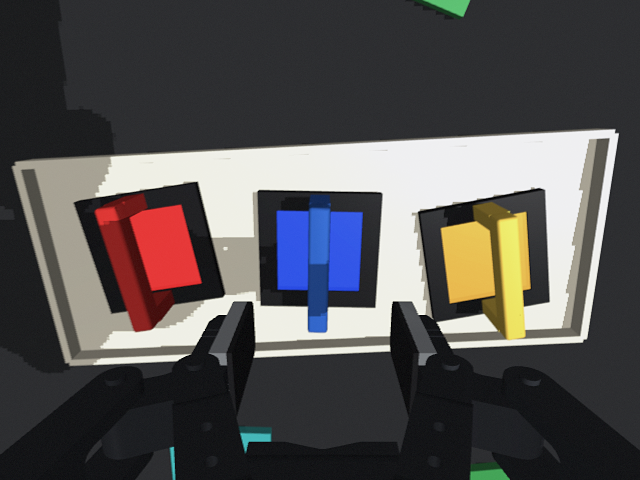

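The blue bar spans (320,196) to (317,331), square to the fingers and centred at x≈318. The other bars are well clear.

```bash
python3 - <<'E'
from h import *
d=dict(np.load("w3.npz"))
b=ray(d,[(320,196),(317.5,331)],42)[:,:2];w=b[1]-b[0];print('bar',b.mean(0),np.linalg.norm(w),np.degrees(np.arctan2(w[1],w[0])))
f=ray(d,[(259,192),(382,194),(375,307),(261,303)],10)[:,:2];print('frame',f.mean(0),f.round(1).tolist())
print(ray(d,[(501,240),(130,260)],42))
E
python3 p.py 463 -234.3 18 90.5
```

```text
bar [ 459.76948985 -234.60111414] 68.09692299321019 -0.18624213571988996
frame [ 462.77878158 -234.57406436] [[430.4, -266.7], [430.3, -202.0], [495.9, -202.1], [494.5, -267.5]]
[[ 444.94164695 -150.30769518   42.        ]
 [ 457.79404183 -323.59673788   42.        ]]
t 3.0 tcp [ 467.  -231.8   83.4] yaw 91.0 w 51.2 d cm [ 0.43 -0.23  6.54] rot [-0.002  0.004  0.009]
```

>>> apply_moves --series '[{"dx": 0.4, "dy": -0.25, "dz": 2, "ax": 0, "ay": 0, "az": 0.015, "claw": 0.6}, {"dx": 0.4, "dy": -0.25, "dz": 4, "ax": 0, "ay": 0, "az": 0.015, "claw": 0.6}, {"dx": 0.4, "dy": -0.25, "dz": 5.3, "ax": 0, "ay": 0, "az": 0.015, "claw": 0.6}, {"dx": 0.4, "dy": -0.25, "dz": 6.2, "ax": 0, "ay": 0, "az": 0.015, "claw": 0.6}, {"dx": 0.4, "dy": -0.25, "dz": 6.4, "ax": 0, "ay": 0, "az": 0.015, "claw": 0.6}]'

```text
time_s: 3.42
tool_pos: [461.8, -234.3, 17.8]
tool_rot: [0.001, -0.001, 1.0, -0.0]
contact_force: [-0.1, -0.6, -1.4]
width: 51.0
grasp_force: 0.0
```

>>> apply_moves --series '[{"dx": 0, "dy": 0, "dz": 0, "ax": 0, "ay": 0, "az": 0, "claw": 0.6}, {"dx": 0, "dy": 0, "dz": 0, "ax": 0, "ay": 0, "az": 0, "claw": 0.6}, {"dx": 0, "dy": 0, "dz": 0, "ax": 0, "ay": 0, "az": 0, "claw": 0.6}]'

```text
time_s: 3.67
tool_pos: [462.3, -234.8, 18.5]
tool_rot: [0.001, -0.001, 1.0, -0.001]
contact_force: [-0.3, -0.3, -0.2]
width: 51.2
grasp_force: 0.0
```

```bash
python3 p.py 462.5 -234.5 18 90
```

```text
t 3.67 tcp [ 462.3 -234.8   18.5] yaw 90.1 w 51.2 d cm [-0.02  0.03  0.05] rot [-0.002  0.002  0.001]
```

Spot on. Close and lift.

>>> apply_moves --series '[{"dx": 0, "dy": 0, "dz": 0, "ax": 0, "ay": 0, "az": 0, "claw": 0}, {"dx": 0, "dy": 0, "dz": 0, "ax": 0, "ay": 0, "az": 0, "claw": 0}, {"dx": 0, "dy": 0, "dz": 0, "ax": 0, "ay": 0, "az": 0, "claw": 0}, {"dx": 0, "dy": 0, "dz": 0, "ax": 0, "ay": 0, "az": 0, "claw": 0}, {"dx": 0, "dy": 0, "dz": 0, "ax": 0, "ay": 0, "az": 0, "claw": 0}]' --newtons 40

```text
time_s: 4.08
tool_pos: [461.4, -234.3, 17.5]
tool_rot: [0.0, -0.001, 1.0, -0.0]
contact_force: [-1.6, 0.2, 2.6]
width: 9.2
grasp_force: 39.4
```

>>> apply_moves --series '[{"dx": 0, "dy": 0, "dz": 0, "ax": 0, "ay": 0, "az": 0, "claw": 0}, {"dx": 0, "dy": 0, "dz": 0, "ax": 0, "ay": 0, "az": 0, "claw": 0}, {"dx": 0, "dy": 0, "dz": -1, "ax": 0, "ay": 0, "az": 0, "claw": 0}, {"dx": 0, "dy": 0, "dz": -3, "ax": 0, "ay": 0, "az": 0, "claw": 0}, {"dx": 0, "dy": 0, "dz": -6, "ax": 0, "ay": 0, "az": 0, "claw": 0}]'

```text
time_s: 4.5
tool_pos: [458.0, -232.3, 75.1]
tool_rot: [-0.003, -0.001, 1.0, 0.002]
contact_force: [0.4, 0.0, -0.4]
width: 9.5
grasp_force: 39.0
```

```bash
python3 p.py 514.2 98.3 190 107
```

```text
t 4.5 tcp [ 458.  -232.3   75.1] yaw 90.1 w 9.5 d cm [ -5.58  33.1  -11.39] rot [ 0.005 -0.006 -0.296]
```

>>> apply_moves --series '[{"dx": 0, "dy": 2, "dz": -3, "ax": 0, "ay": 0, "az": 0, "claw": 0}, {"dx": -1, "dy": 5, "dz": -6, "ax": 0, "ay": 0, "az": -0.1, "claw": 0}, {"dx": -2, "dy": 8.5, "dz": -8, "ax": 0, "ay": 0, "az": -0.2, "claw": 0}, {"dx": -3, "dy": 12, "dz": -8, "ax": 0, "ay": 0, "az": -0.296, "claw": 0}, {"dx": -4, "dy": 15.5, "dz": -8, "ax": 0, "ay": 0, "az": -0.296, "claw": 0}]'

```text
time_s: 4.92
tool_pos: [502.4, -78.0, 159.8]
tool_rot: [0.002, -0.149, 0.989, -0.001]
contact_force: [0.2, 0.1, -1.2]
width: 9.3
grasp_force: 39.1
```

```bash
python3 p.py 514.2 98.3 160 107
```

```text
t 4.92 tcp [502.4 -78.  159.8] yaw 107.2 w 9.3 d cm [-6.33 16.5  -0.03] rot [-0.002  0.004  0.003]
```

>>> apply_moves --series '[{"dx": -1.5, "dy": 4, "dz": 0, "ax": 0, "ay": 0, "az": 0, "claw": 0}, {"dx": -3, "dy": 8, "dz": 0, "ax": 0, "ay": 0, "az": 0, "claw": 0}, {"dx": -4.5, "dy": 12, "dz": 0, "ax": 0, "ay": 0, "az": 0, "claw": 0}, {"dx": -5.5, "dy": 15, "dz": 0, "ax": 0, "ay": 0, "az": 0, "claw": 0}, {"dx": -6.2, "dy": 16.5, "dz": 0, "ax": 0, "ay": 0, "az": 0, "claw": 0}]'

```text
time_s: 5.33
tool_pos: [510.7, 100.8, 157.1]
tool_rot: [-0.0, -0.149, 0.989, 0.001]
contact_force: [0.1, -0.8, -0.9]
width: 9.1
grasp_force: 39.2
```

>>> apply_moves --series '[{"dx": 0, "dy": 0, "dz": 1, "ax": 0, "ay": 0, "az": 0, "claw": 0}, {"dx": 0, "dy": 0, "dz": 2, "ax": 0, "ay": 0, "az": 0, "claw": 0}, {"dx": 0, "dy": 0, "dz": 3, "ax": 0, "ay": 0, "az": 0, "claw": 0}, {"dx": 0, "dy": 0, "dz": 3, "ax": 0, "ay": 0, "az": 0, "claw": 0}, {"dx": 0, "dy": 0, "dz": 3, "ax": 0, "ay": 0, "az": 0, "claw": 0}]'

```text
time_s: 5.75
tool_pos: [510.3, 95.5, 125.5]
tool_rot: [-0.002, -0.147, 0.989, -0.0]
contact_force: [-0.5, -0.6, -0.5]
width: 9.0
grasp_force: 39.2
```

```bash
python3 p.py 514.2 98.3 130 107;python3 - <<'E'
from rig import ctrl
import cv2,numpy as np
for n in("wrist","top","scene"):
    d=ctrl.snapshot(n);np.savez(n[0]+"4.npz",**d)
    if n=="wrist":w=d['img']
    if n=="scene":s=d['img']
    if n=="top":t=d['img']
a=cv2.resize(s[100:260,320:520],(400,320),interpolation=cv2.INTER_CUBIC)
b=cv2.resize(t[200:330,140:302],(400,320),interpolation=cv2.INTER_CUBIC)
c=cv2.resize(w,(360,270))
im=np.zeros((590,800,3),np.uint8);im[:320,:400]=a;im[:320,400:]=b;im[320:,:360]=c;cv2.imwrite("pics/m4.png",im)
E
```

```text
t 5.75 tcp [510.3  95.5 125.5] yaw 106.9 w 9.0 d cm [-0.45  0.16 -0.45] rot [ 0.    -0.004 -0.001]
```

View pics/m4.png

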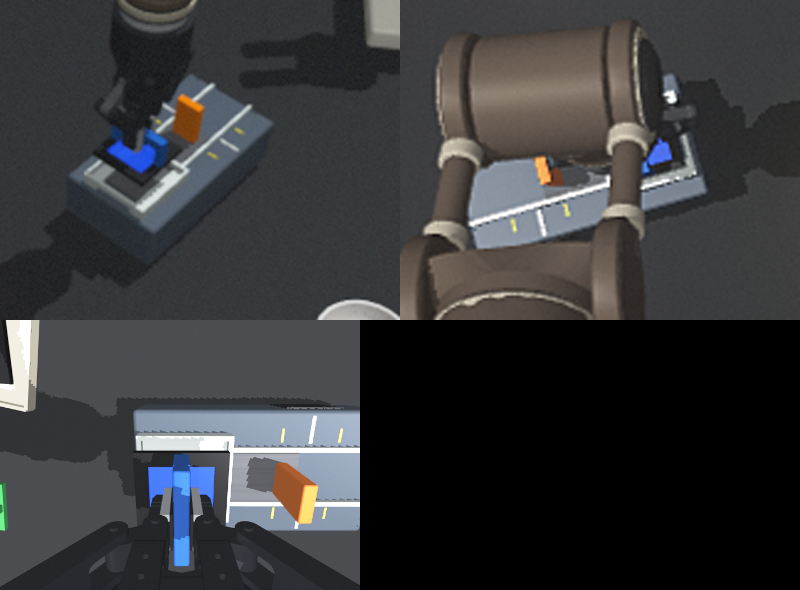

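The filter hangs level over the seat with its bar across the sliding direction. Next, a zoomed wrist crop with the predicted rim and filter corners marked, to check alignment.

```bash
python3 - <<'E'
from h import *
from rig import ctrl
d=dict(np.load("w4.npz"));s=ctrl.read_state();print(s['tool_pos'],s['tool_rot'])
y=np.radians(17);ex=np.array([np.cos(y),np.sin(y)]);ey=np.array([-np.sin(y),np.cos(y)]);c=np.array([514.2,98.3])
sq=lambda c,h,z:np.array([[*(c+a*ex+b*ey),z] for a,b in((-h,-h),(-h,h),(h,h),(h,-h))])
im=cv2.resize(d['img'][160:350,220:480],None,fx=3,fy=3,interpolation=cv2.INTER_CUBIC)
t=np.array(s['tool_pos'])
marks=[(sq(c,40,83.5),(0,0,255)),(sq(c,36,83.5),(0,255,255)),(sq(t[:2],33,t[2]-14+6),(0,255,0)),(np.array([[*(c+a*ex+110*ey),70] for a in(-36,36)]),(255,0,255))]
for X,col in marks:
    p=proj(d,X);print(p.round(1).tolist())
    for q in p:cv2.drawMarker(im,tuple(int(v) for v in ((q-[220,160])*3)),col,cv2.MARKER_CROSS,14,1)
cv2.imwrite("pics/m5.png",im)
E
```

```text
[512.14504468  96.00194261 127.29178298] [ 1.79066404e-04 -1.47279963e-01  9.89094828e-01 -4.63674560e-05]
[[241.2, 207.7], [416.3, 207.4], [406.3, 360.2], [250.5, 360.4]]
[[250.4, 216.2], [407.0, 215.9], [398.9, 353.3], [257.9, 353.6]]
[[238.3, 239.3], [413.4, 238.9], [403.7, 388.2], [247.9, 388.5]]
[[552.5, 209.2], [531.1, 339.4]]
```

View pics/m5.png

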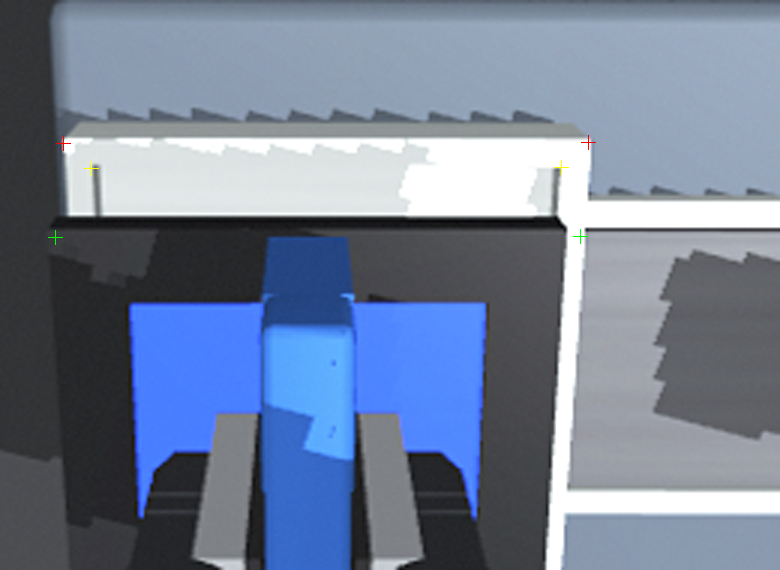

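Rim predictions agree within about 0.5 mm. The filter sits about 1 mm toward -y in the fingers and square to the seat. I'll aim the TCP at (514.2, 99.2).

>>> apply_moves --series '[{"dx": 0, "dy": 0, "dz": 0, "ax": 0, "ay": 0, "az": 0, "claw": 0}, {"dx": 0, "dy": 0, "dz": 0, "ax": 0, "ay": 0, "az": 0, "claw": 0}, {"dx": 0, "dy": 0, "dz": 0, "ax": 0, "ay": 0, "az": 0, "claw": 0}, {"dx": 0, "dy": 0, "dz": 0, "ax": 0, "ay": 0, "az": 0, "claw": 0}]'

```text
time_s: 6.23
tool_pos: [512.0, 96.9, 127.4]
tool_rot: [0.0, -0.148, 0.989, -0.0]
contact_force: [0.6, 0.2, -0.3]
width: 9.0
grasp_force: 39.2
```

```bash
python3 p.py 514.2 99.2 106 107
```

```text
t 6.23 tcp [512.   96.9 127.4] yaw 107.0 w 9.0 d cm [-0.28  0.16  2.14] rot [-0.     0.001  0.   ]
```

>>> apply_moves --series '[{"dx": -0.28, "dy": 0.16, "dz": 0.7, "ax": 0, "ay": 0, "az": 0, "claw": 0}, {"dx": -0.28, "dy": 0.16, "dz": 1.5, "ax": 0, "ay": 0, "az": 0, "claw": 0}, {"dx": -0.28, "dy": 0.16, "dz": 2.1, "ax": 0, "ay": 0, "az": 0, "claw": 0}, {"dx": -0.28, "dy": 0.16, "dz": 2.1, "ax": 0, "ay": 0, "az": 0, "claw": 0}, {"dx": -0.28, "dy": 0.16, "dz": 2.1, "ax": 0, "ay": 0, "az": 0, "claw": 0}]'

```text
time_s: 6.65
tool_pos: [513.0, 99.2, 104.9]
tool_rot: [-0.001, -0.148, 0.989, 0.0]
contact_force: [-0.4, -0.4, -0.6]
width: 9.2
grasp_force: 39.2
```

>>> apply_moves --series '[{"dx": 0, "dy": 0, "dz": 0, "ax": 0, "ay": 0, "az": 0, "claw": 0}, {"dx": 0, "dy": 0, "dz": 0, "ax": 0, "ay": 0, "az": 0, "claw": 0}, {"dx": 0, "dy": 0, "dz": 0, "ax": 0, "ay": 0, "az": 0, "claw": 0}]'

```text
time_s: 6.9
tool_pos: [514.3, 99.3, 106.4]
tool_rot: [0.0, -0.148, 0.989, -0.0]
contact_force: [0.4, 0.1, -0.7]
width: 8.9
grasp_force: 39.2
```

```bash
python3 p.py 514.2 99.2 90.5 107
```

```text
t 6.9 tcp [514.3  99.3 106.4] yaw 107.0 w 8.9 d cm [ 0.01 -0.    1.59] rot [-0.     0.001  0.001]
```

Now descend gently to just above contact.

>>> apply_moves --series '[{"dx": 0, "dy": 0, "dz": 0.4, "ax": 0, "ay": 0, "az": 0, "claw": 0}, {"dx": 0, "dy": 0, "dz": 0.8, "ax": 0, "ay": 0, "az": 0, "claw": 0}, {"dx": 0, "dy": 0, "dz": 1.1, "ax": 0, "ay": 0, "az": 0, "claw": 0}, {"dx": 0, "dy": 0, "dz": 1.3, "ax": 0, "ay": 0, "az": 0, "claw": 0}, {"dx": 0, "dy": 0, "dz": 1.4, "ax": 0, "ay": 0, "az": 0, "claw": 0}]'

```text
time_s: 7.32
tool_pos: [513.5, 99.2, 91.4]
tool_rot: [-0.001, -0.148, 0.989, 0.0]
contact_force: [0.0, -0.3, -1.0]
width: 9.3
grasp_force: 39.2
```

>>> apply_moves --series '[{"dx": 0, "dy": 0, "dz": 0, "ax": 0, "ay": 0, "az": 0, "claw": 0}, {"dx": 0, "dy": 0, "dz": 0.1, "ax": 0, "ay": 0, "az": 0, "claw": 0}, {"dx": 0, "dy": 0, "dz": 0.2, "ax": 0, "ay": 0, "az": 0, "claw": 0}, {"dx": 0, "dy": 0, "dz": 0.2, "ax": 0, "ay": 0, "az": 0, "claw": 0}]'

```text
time_s: 7.65
tool_pos: [514.1, 99.3, 90.1]
tool_rot: [0.0, -0.148, 0.989, 0.0]
contact_force: [0.4, -0.1, -0.8]
width: 8.8
grasp_force: 39.2
```

```bash
python3 p.py 514.2 99.2 90.5 107
```

```text
t 7.65 tcp [514.1  99.3  90.1] yaw 107.0 w 8.8 d cm [-0.01 -0.01 -0.04] rot [-0.  0.  0.]
```

>>> apply_moves --series '[{"dx": 0, "dy": 0, "dz": 0.1, "ax": 0, "ay": 0, "az": 0, "claw": 0}, {"dx": 0, "dy": 0, "dz": 0.1, "ax": 0, "ay": 0, "az": 0, "claw": 0}, {"dx": 0, "dy": 0, "dz": 0.1, "ax": 0, "ay": 0, "az": 0, "claw": 0}]'

```text
time_s: 7.9
tool_pos: [514.2, 99.3, 90.0]
tool_rot: [0.0, -0.148, 0.989, -0.0]
contact_force: [-2.1, -0.8, 4.8]
width: 9.0
grasp_force: 40.0
```

>>> apply_moves --series '[{"dx": 0, "dy": 0, "dz": 0.1, "ax": 0, "ay": 0, "az": 0, "claw": 0}, {"dx": 0, "dy": 0, "dz": 0.1, "ax": 0, "ay": 0, "az": 0, "claw": 0}, {"dx": 0, "dy": 0, "dz": 0.1, "ax": 0, "ay": 0, "az": 0, "claw": 0}]'

```text
time_s: 8.15
tool_pos: [514.2, 99.3, 90.0]
tool_rot: [-0.0, -0.148, 0.989, -0.0]
contact_force: [-5.2, -1.7, 11.3]
width: 9.2
grasp_force: 40.8
```

Contact at TCP z = 90.0, which matches seated height. Release and rise.

>>> apply_moves --series '[{"dx": 0, "dy": 0, "dz": -0.15, "ax": 0, "ay": 0, "az": 0, "claw": 0}, {"dx": 0, "dy": 0, "dz": -0.15, "ax": 0, "ay": 0, "az": 0, "claw": 0.4}, {"dx": 0, "dy": 0, "dz": -0.15, "ax": 0, "ay": 0, "az": 0, "claw": 0.4}, {"dx": 0, "dy": 0, "dz": -0.15, "ax": 0, "ay": 0, "az": 0, "claw": 0.4}, {"dx": 0, "dy": 0, "dz": -0.15, "ax": 0, "ay": 0, "az": 0, "claw": 0.4}]'

```text
time_s: 8.57
tool_pos: [513.9, 99.2, 89.3]
tool_rot: [-0.0, -0.148, 0.989, 0.0]
contact_force: [0.7, -0.1, -0.2]
width: 34.2
grasp_force: 0.0
```

>>> apply_moves --series '[{"dx": 0, "dy": 0, "dz": -1, "ax": 0, "ay": 0, "az": 0, "claw": 0.4}, {"dx": 0, "dy": 0, "dz": -3, "ax": 0, "ay": 0, "az": 0, "claw": 0.4}, {"dx": 0, "dy": 0, "dz": -6, "ax": 0, "ay": 0, "az": 0, "claw": 0.4}, {"dx": 0, "dy": 0, "dz": -9, "ax": 0, "ay": 0, "az": 0, "claw": 0.4}, {"dx": 0, "dy": 0, "dz": -9, "ax": 0, "ay": 0, "az": 0, "claw": 0.4}]'

```text
time_s: 8.98
tool_pos: [519.0, 99.9, 186.7]
tool_rot: [0.006, -0.148, 0.989, -0.0]
contact_force: [1.7, -0.6, 0.7]
width: 33.9
grasp_force: 0.0
```

>>> apply_moves --series '[{"dx": 0, "dy": 0, "dz": 0, "ax": 0, "ay": 0, "az": 0, "claw": 0.4}, {"dx": 0, "dy": 0, "dz": 0, "ax": 0, "ay": 0, "az": 0, "claw": 0.4}]'

```text
time_s: 9.15
tool_pos: [513.8, 99.2, 179.8]
tool_rot: [0.0, -0.148, 0.989, -0.0]
contact_force: [0.6, 0.3, -0.3]
width: 33.8
grasp_force: 0.0
```

```bash
python3 p.py 489.5 179.4 150 107;python3 - <<'E'
from rig import ctrl
import cv2,numpy as np
d=ctrl.snapshot("wrist");cv2.imwrite("pics/w6.png",d['img']);np.savez("w6.npz",**d)
E
```

```text
t 9.15 tcp [513.8  99.2 179.8] yaw 107.0 w 33.8 d cm [-0.02  8.38  2.98] rot [-0.     0.     0.001]
```

View pics/w6.png

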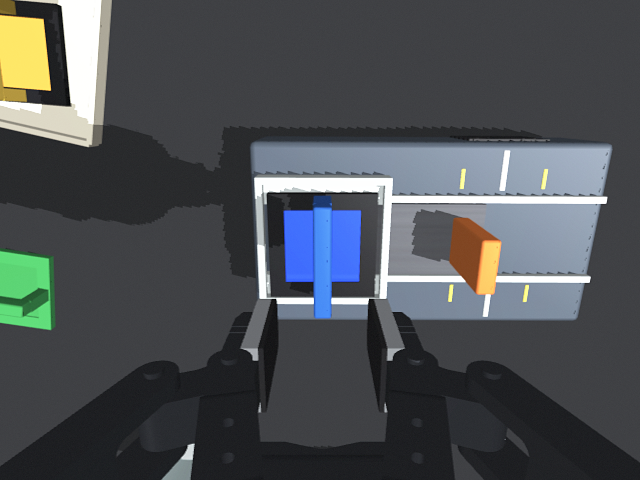

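The filter lies inside the rim (rim (257–391, 178–302), glass at (322,246)) and has been released. The tab top is at (480–499, 241–293) and the white marks at (504.5,170) and (487,306). Next I'll refine the tab and mark positions.

```bash
python3 - <<'E'
from h import *
d=dict(np.load("w6.npz"))
y=np.radians(17);ex=np.array([np.cos(y),np.sin(y)]);ey=np.array([-np.sin(y),np.cos(y)])
P=ray(d,[(463,179),(504.5,170),(545,179),(451,294),(487,306),(526,293)],70)[:,:2]
T=ray(d,[(480,241),(499,241),(495,293),(477,293)],124.5)[:,:2]
c=P.mean(0)-45*ey
print('lamp',c,'tabtop',T.mean(0));f=lambda p:np.c_[(p-c)@ex,(p-c)@ey].round(1).tolist()
print(f(P),f(T));print(c-65*ey,c+20*ey,c+45*ey)
E
python3 p.py 489.5 179.4 150 107
```

```text
lamp [495.57248685 160.8736828 ] tabtop [488.46520174 178.45664306]
[[-38.7, 20.2], [-44.2, 44.9], [-38.7, 70.3], [37.9, 19.9], [46.7, 44.9], [37.1, 69.7]] [[-15.9, 13.3], [-15.9, 22.9], [12.5, 24.4], [12.5, 15.0]]
[514.57664766  98.71387367] [489.72505275 179.99977792] [482.41576014 203.90739682]
t 9.2 tcp [513.   99.1 178.9] yaw 107.0 w 34.4 d cm [-0.1   8.36  2.89] rot [ 0.    -0.002  0.   ]
```

>>> apply_moves --series '[{"dx": 0, "dy": 3, "dz": 0, "ax": 0, "ay": 0, "az": 0, "claw": 0.4}, {"dx": 0, "dy": 6, "dz": 0, "ax": 0, "ay": 0, "az": 0, "claw": 0.4}, {"dx": 0, "dy": 8, "dz": 1, "ax": 0, "ay": 0, "az": 0, "claw": 0.4}, {"dx": 0, "dy": 8.4, "dz": 2, "ax": 0, "ay": 0, "az": 0, "claw": 0.4}, {"dx": 0, "dy": 8.4, "dz": 2.8, "ax": 0, "ay": 0, "az": 0, "claw": 0.4}]'

```text
time_s: 9.62
tool_pos: [487.5, 180.1, 149.3]
tool_rot: [-0.002, -0.149, 0.989, -0.0]
contact_force: [-0.4, -0.3, 0.2]
width: 34.3
grasp_force: 0.0
```

>>> apply_moves --series '[{"dx": 0, "dy": 0, "dz": 0, "ax": 0, "ay": 0, "az": 0, "claw": 0.4}, {"dx": 0, "dy": 0, "dz": 0, "ax": 0, "ay": 0, "az": 0, "claw": 0.4}, {"dx": 0, "dy": 0, "dz": 0, "ax": 0, "ay": 0, "az": 0, "claw": 0.4}, {"dx": 0, "dy": 0, "dz": 0, "ax": 0, "ay": 0, "az": 0, "claw": 0.4}]'

```text
time_s: 9.95
tool_pos: [490.1, 178.8, 151.9]
tool_rot: [0.0, -0.147, 0.989, -0.0]
contact_force: [0.5, 0.2, 0.4]
width: 34.5
grasp_force: 0.0
```

```bash
python3 p.py 489.6 179.6 92 107
```

```text
t 9.95 tcp [490.1 178.8 151.9] yaw 107.0 w 34.5 d cm [0.03 0.09 5.99] rot [-0.     0.001 -0.001]
```

>>> apply_moves --series '[{"dx": 0, "dy": 0.08, "dz": 1.5, "ax": 0, "ay": 0, "az": 0, "claw": 0.4}, {"dx": 0, "dy": 0.08, "dz": 3, "ax": 0, "ay": 0, "az": 0, "claw": 0.4}, {"dx": 0, "dy": 0.08, "dz": 4.5, "ax": 0, "ay": 0, "az": 0, "claw": 0.4}, {"dx": 0, "dy": 0.08, "dz": 5.6, "ax": 0, "ay": 0, "az": 0, "claw": 0.4}, {"dx": 0, "dy": 0.08, "dz": 6, "ax": 0, "ay": 0, "az": 0, "claw": 0.4}]'

```text
time_s: 10.37
tool_pos: [488.3, 179.6, 90.2]
tool_rot: [-0.001, -0.148, 0.989, -0.0]
contact_force: [-0.6, 0.2, 0.8]
width: 34.4
grasp_force: 0.0
```

>>> apply_moves --series '[{"dx": 0, "dy": 0, "dz": 0, "ax": 0, "ay": 0, "az": 0, "claw": 0.4}, {"dx": 0, "dy": 0, "dz": 0, "ax": 0, "ay": 0, "az": 0, "claw": 0.4}, {"dx": 0, "dy": 0, "dz": 0, "ax": 0, "ay": 0, "az": 0, "claw": 0.4}]'

```text
time_s: 10.62
tool_pos: [490.1, 180.5, 92.5]
tool_rot: [0.001, -0.148, 0.989, 0.0]
contact_force: [-0.4, 0.1, 0.5]
width: 34.1
grasp_force: 0.0
```

>>> apply_moves --series '[{"dx": 0, "dy": 0, "dz": 0, "ax": 0, "ay": 0, "az": 0, "claw": 0}, {"dx": 0, "dy": 0, "dz": 0, "ax": 0, "ay": 0, "az": 0, "claw": 0}, {"dx": 0, "dy": 0, "dz": 0, "ax": 0, "ay": 0, "az": 0, "claw": 0}, {"dx": 0, "dy": 0, "dz": 0, "ax": 0, "ay": 0, "az": 0, "claw": 0}, {"dx": 0, "dy": 0, "dz": 0, "ax": 0, "ay": 0, "az": 0, "claw": 0}]' --newtons 60

```text
time_s: 11.03
tool_pos: [489.7, 181.0, 92.5]
tool_rot: [0.001, -0.148, 0.989, 0.001]
contact_force: [-1.9, 2.8, 5.8]
width: 9.4
grasp_force: 59.3
```

```bash
python3 p.py 482.4 203.7 92 107
```

```text
t 11.03 tcp [489.7 181.   92.5] yaw 107.0 w 9.4 d cm [0.04 2.38 0.06] rot [ 0.001  0.001 -0.   ]
```

>>> apply_moves --series '[{"dx": 0, "dy": 0.5, "dz": 0, "ax": 0, "ay": 0, "az": 0, "claw": 0}, {"dx": 0, "dy": 1, "dz": 0, "ax": 0, "ay": 0, "az": 0, "claw": 0}, {"dx": 0, "dy": 1.5, "dz": 0, "ax": 0, "ay": 0, "az": 0, "claw": 0}, {"dx": 0, "dy": 2, "dz": 0, "ax": 0, "ay": 0, "az": 0, "claw": 0}, {"dx": 0, "dy": 2.5, "dz": 0, "ax": 0, "ay": 0, "az": 0, "claw": 0}]'

```text
time_s: 11.45
tool_pos: [483.2, 202.6, 92.6]
tool_rot: [0.001, -0.148, 0.989, -0.002]
contact_force: [1.3, -6.8, 6.1]
width: 9.4
grasp_force: 59.4
```

>>> apply_moves --series '[{"dx": 0, "dy": 0, "dz": 0, "ax": 0, "ay": 0, "az": 0, "claw": 0}, {"dx": 0, "dy": 0, "dz": 0, "ax": 0, "ay": 0, "az": 0, "claw": 0}, {"dx": 0, "dy": 0, "dz": 0, "ax": 0, "ay": 0, "az": 0, "claw": 0}, {"dx": 0, "dy": 0, "dz": 0, "ax": 0, "ay": 0, "az": 0, "claw": 0}]'

```text
time_s: 11.78
tool_pos: [483.3, 202.5, 92.6]
tool_rot: [0.001, -0.148, 0.989, -0.002]
contact_force: [0.5, -6.4, 5.4]
width: 9.3
grasp_force: 59.4
```

```bash
python3 p.py 482.2 204.4 92 107;python3 - <<'E'
from rig import ctrl
import cv2,numpy as np
d=ctrl.snapshot("wrist");np.savez("w7.npz",**d);cv2.imwrite("pics/w7.png",cv2.resize(d['img'][90:450,140:620],None,fx=1.66,fy=1.66,interpolation=cv2.INTER_CUBIC))
s=ctrl.read_state();print(s['contact_force'],s['grasp_force'])
E
```

```text
t 11.78 tcp [483.3 202.5  92.6] yaw 107.1 w 9.3 d cm [0.04 0.22 0.06] rot [-0.004  0.001  0.001]
[-0.18701983 -6.20998391  5.51867013] 59.433746337890625
```

View pics/w7.png

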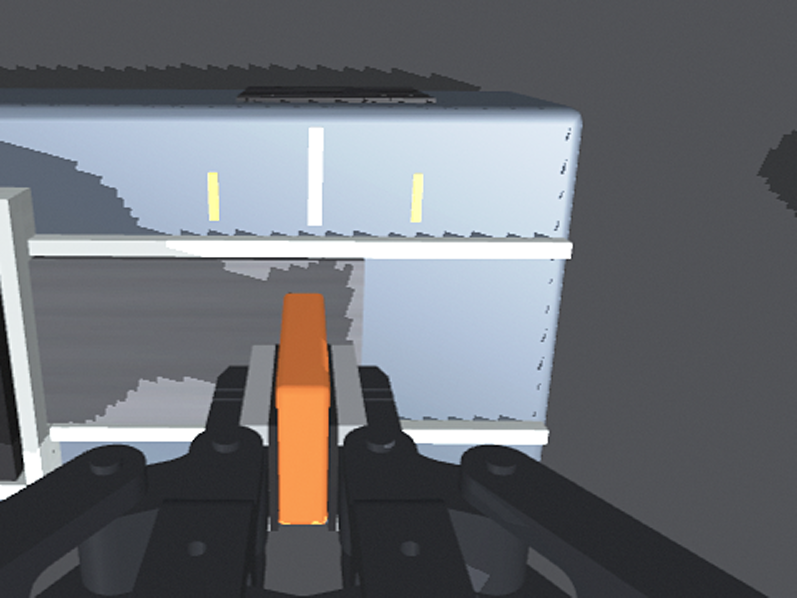

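The tab is held with its foot at crop (285–322, 294), just short of the white mark at (316, 127–225). I'll measure the remainder.

```bash
python3 - <<'E'
from h import *
d=dict(np.load("w7.npz"));u=lambda L:[(x/1.66+140,y/1.66+90) for x,y in L]
y=np.radians(17);ey=np.array([-np.sin(y),np.cos(y)])
W=ray(d,u([(213,197),(315.5,176),(417.5,198)]),70)[:,:2]@ey
F=ray(d,u([(285.5,294),(322.5,294)]),74.5)[:,:2]@ey
T=ray(d,u([(278,390),(329,390)]),124.5)[:,:2]@ey
print(W,F,F.mean(),T,T.mean(),'rem',W[1]-F.mean(),W.mean()-T.mean())
E
```

```text
[28.66301132 53.89372022 79.03845295] [46.49989578 55.76269589] 51.131295834266446 [46.58265483 55.78252595] 51.18259039012771 rem 2.7624243809218854 2.6824711035715723
```

>>> apply_moves --series '[{"dx": 0, "dy": 0.15, "dz": 0, "ax": 0, "ay": 0, "az": 0, "claw": 0}, {"dx": 0, "dy": 0.28, "dz": 0, "ax": 0, "ay": 0, "az": 0, "claw": 0}, {"dx": 0, "dy": 0.28, "dz": 0, "ax": 0, "ay": 0, "az": 0, "claw": 0}, {"dx": 0, "dy": 0.28, "dz": 0, "ax": 0, "ay": 0, "az": 0, "claw": 0}, {"dx": 0, "dy": 0.28, "dz": 0, "ax": 0, "ay": 0, "az": 0, "claw": 0}]'

```text
time_s: 12.25
tool_pos: [482.5, 205.0, 92.6]
tool_rot: [0.001, -0.148, 0.989, -0.002]
contact_force: [0.3, -6.3, 6.2]
width: 9.3
grasp_force: 59.4
```

```bash
python3 p.py 482.4 204.9 92 107;python3 - <<'E'
from h import *
from rig import ctrl
d=ctrl.snapshot("wrist");s=ctrl.read_state();print(s['contact_force'],s['grasp_force'],s['time_s'])
hsv=cv2.cvtColor(d['img'],cv2.COLOR_BGR2HSV);m=cv2.inRange(hsv,(5,150,80),(20,255,255))
r0=int(294/1.66+90);ey=np.array([-np.sin(np.radians(17)),np.cos(np.radians(17))])
for r in(r0+2,r0+3):
    c=np.where(m[r])[0];F=ray(d,[(c.min()-.5,r),(c.max()+.5,r)],74.5)[:,:2]@ey;print('foot',c.min(),c.max(),F.mean())
r=int(176/1.66+90);g=d['img'][r,300:360].min(1);c=300+np.where(g>220)[0];print('mark',c.min(),c.max(),ray(d,[(c.mean(),r)],70)[0,:2]@ey)
E
```

```text
t 12.25 tcp [482.5 205.   92.6] yaw 107.1 w 9.3 d cm [ 0.01 -0.    0.06] rot [-0.004  0.001  0.001]
[-0.04359578 -6.93990035  5.34260215] 59.39741671085358 12.3
foot 311 334 53.48663296583279
foot 311 334 53.48688694009665
mark 319 327 53.65249131238668
```

```bash
python3 - <<'E'
from h import *
from rig import ctrl
d=ctrl.snapshot("scene")
for b in blobs(d,(105,120,50),(128,255,255),15):
    r=rect(d,b,82.5)
    if abs(r[0]-514)<60 and abs(r[1]-98)<60: print(r,cv2.boundingRect(b.reshape(-1,1,2)))
X=[(a,b) for a in(-21,21) for b in(-21,21)];y=np.radians(17)
print(proj(d,np.array([[514.2+a*np.cos(y)-b*np.sin(y),98.4+a*np.sin(y)+b*np.cos(y),82.5] for a,b in X])).round(0).tolist())
E
```

```text
[506.6, 101.4, 78.9, 56.0, 16.5] (374, 169, 31, 30)
[[374.0, 187.0], [386.0, 176.0], [389.0, 197.0], [401.0, 186.0]]
```

The filter is still in the seat (yaw 16.5°, where predicted) and the tab is held within 0.2 mm of the marks. Handing in.

```bash
python3 -c "
from rig import ctrl
print(ctrl.job_done())"
```

```text
the job is handed in; nothing more can be done
None
```

The blue filter is seated and released in the lamp's square seat, and the gripper is holding the shutter tab within about 0.2 mm of the half-travel marks; I handed the job in at about 12 s of the 51 s allowed, and it returned no verdict.

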